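# Put the clay stamps away in the shut plywood box

### The job

Put the stamps away: slide the palette knife's blade into the slot under the front edge of the box's cover (opposite its brass hinges), lever the cover up with it and swing it wide open, and lay the knife flat in the grey tray. Stand every terracotta stamp that is on the bench upright inside the box, then close the cover and, with the gripper, press down firmly on its top until it is fully shut. Leave the bowl, mug and jar where they are.

Things in the scene. Friction and masses are not known exactly. Their poses are not given: they have to be found in the camera images.
- box: Fixed plywood box, outside 150 (its x) x 210 (its y) x 70 high (mm). Origin: centre of the underside, on the bench; its front faces its own -x, z up; the front always looks roughly to the robot's right (world -y, within 17 degrees), towards where the knife lies, and the two brass hinges are on the opposite side. Floor 8 thick, walls 10 thick, so inside it is 130 (x) x 190 (y). The side walls rise to z 70; the front and back walls to z 62, under the cover.
- lid (a joint): Angle of the box's cover, rad: 0 fully shut, grows as its front edge swings up and over, stop at 1.9 (leaning back past upright). The cover is a plain board 145 (x) x 186 (y) x 8 thick, 120 g, with no handle; shut, its top is flush with the side walls at z 70, its underside is at z 62 and its front edge is flush with the front wall's outside. The hinge is stiff (about 0.15 N m of friction): the cover stays at any angle it is left at and must be pushed to shut.
- lid_front (a point): Middle of the cover's front edge, at half its thickness; moves with the cover.
- lid_hinge (a point): Middle of the hinge axis, at x 70, z 66 of the box; the axis runs along the box's y, at half the cover's thickness. From here the cover reaches 145 towards the box's -x when shut.
- slot (a point): Middle of the slot's mouth on the box's front face (x -75, y 0, z 58 of the box). The slot is a notch 60 wide and 8 high (z 54 to 62) in the top of the front wall, straight under the cover, and opens into the box.
- knife: Loose palette knife, 190 long, 80 g, lying on its handle. Origin: under the middle of its length, at the handle's underside; x runs towards the blade's tip, z up. Wooden handle 105 long x 20 wide (y) x 24 high (z), x -95 to +10; flat stiff steel blade 85 long x 22 wide x 2.5 thick, x 10 to 95, at half the handle's height (z 12). Balances near x -15, in the front part of the handle.
- knife_tip (a point): Middle of the blade's end, x 95, z 12 of the knife.
- tray: Fixed shallow grey tray, open on top, 250 (x) x 120 (y) x 18 high, walls and floor 5 thick. Origin: centre of the underside, z up.
- bowl: Bystander: white bowl 110 in diameter, 45 high. Origin: centre of the underside.
- mug: Bystander: white mug 76 in diameter, 85 high. Origin: centre of the underside.
- jar: Bystander: closed white jar 60 in diameter, 75 high. Origin: centre of the underside.
- stamp1: Terracotta clay stamp, square foot 40 x 40 x 14 (mm); a terracotta bar grip 34 long (along its x) x 16 wide (its y), from z 14 to the top at z 42, stands on it. Loose, 60 g. Origin: centre of the underside, z up through the grip. May be absent (None).
- stamp2: Terracotta clay stamp, round foot 42 in diameter, 14 high (mm); a terracotta bar grip 34 long (along its x) x 16 wide (its y), from z 14 to the top at z 42, stands on it. Loose, 60 g. Origin: centre of the underside, z up through the grip. May be absent (None).
- stamp3: Terracotta clay stamp, oblong foot 50 (x) x 28 (y) x 14 (mm); a terracotta bar grip 34 long (along its x) x 16 wide (its y), from z 14 to the top at z 42, stands on it. Loose, 60 g. Origin: centre of the underside, z up through the grip. May be absent (None).
- stamp4: Terracotta clay stamp, domed foot 46 in diameter at the bottom, 14 high (mm); a terracotta bar grip 34 long (along its x) x 16 wide (its y), from z 14 to the top at z 42, stands on it. Loose, 60 g. Origin: centre of the underside, z up through the grip. May be absent (None).
- stamp5: Terracotta clay stamp, oblong foot 28 (x) x 44 (y) x 14, set across the grip (mm); a terracotta bar grip 34 long (along its x) x 16 wide (its y), from z 14 to the top at z 42, stands on it. Loose, 60 g. Origin: centre of the underside, z up through the grip. May be absent (None).
Things that resemble listed ones, but are neither listed nor needed, are in the scene too. What is shaped like the stamp1 but purple, turquoise or white is not meant.

How it is judged:
On the way, in this order (a step that is already met when the one before it is completed fails the run):
1. the cover is levered up by the knife (more than 0.15 rad, the knife bearing on it) (value of joint lid above 0.15 rad and contact force between knife and lid above 0.3 N), for 0.1 s.
2. every stamp stands upright on the box's floor, the cover still open (more than 0.5 rad) (x of stamp1 in the frame of box between -0.066 and 0.066 m and y of stamp1 in the frame of box between -0.096 and 0.096 m and z of stamp1 in the frame of box between 0 and 0.05 m and z of each of stamp1, stamp2, stamp3, stamp4, stamp5 in the frame of box below 0.016 m and angle between each of stamp1, stamp2, stamp3, stamp4, stamp5's own z axis and vertical below 0.25 rad and x of stamp2 in the frame of box between -0.066 and 0.066 m and y of stamp2 in the frame of box between -0.096 and 0.096 m and z of stamp2 in the frame of box between 0 and 0.05 m and x of stamp3 in the frame of box between -0.066 and 0.066 m and y of stamp3 in the frame of box between -0.096 and 0.096 m and z of stamp3 in the frame of box between 0 and 0.05 m and x of stamp4 in the frame of box between -0.066 and 0.066 m and y of stamp4 in the frame of box between -0.096 and 0.096 m and z of stamp4 in the frame of box between 0 and 0.05 m and x of stamp5 in the frame of box between -0.066 and 0.066 m and y of stamp5 in the frame of box between -0.096 and 0.096 m and z of stamp5 in the frame of box between 0 and 0.05 m and value of joint lid above 0.5 rad), for 0.2 s.
3. the cover is pressed shut by the gripper with more than 5 N (under 0.03 rad) (value of joint lid below 0.03 rad and contact force between any of the fingers, the arm and lid above 5 N), for 0.1 s.
At the end, for the whole second after the job is handed in: All stamps that were on the bench are inside the box, its cover is shut (under 0.03 rad), and the knife lies at rest flat within the tray (its middle within 60 mm of the tray's middle lengthways, its middle and tip between the long walls) (x of stamp1 in the frame of box between -0.066 and 0.066 m and y of stamp1 in the frame of box between -0.096 and 0.096 m and z of stamp1 in the frame of box between 0 and 0.05 m and x of stamp2 in the frame of box between -0.066 and 0.066 m and y of stamp2 in the frame of box between -0.096 and 0.096 m and z of stamp2 in the frame of box between 0 and 0.05 m and x of stamp3 in the frame of box between -0.066 and 0.066 m and y of stamp3 in the frame of box between -0.096 and 0.096 m and z of stamp3 in the frame of box between 0 and 0.05 m and x of stamp4 in the frame of box between -0.066 and 0.066 m and y of stamp4 in the frame of box between -0.096 and 0.096 m and z of stamp4 in the frame of box between 0 and 0.05 m and x of stamp5 in the frame of box between -0.066 and 0.066 m and y of stamp5 in the frame of box between -0.096 and 0.096 m and z of stamp5 in the frame of box between 0 and 0.05 m and value of joint lid below 0.03 rad and x of knife in the frame of tray between -0.06 and 0.06 m and y of knife in the frame of tray between -0.055 and 0.055 m and z of knife in the frame of tray below 0.03 m and z of knife_tip in the frame of tray below 0.035 m and y of knife_tip in the frame of tray between -0.055 and 0.055 m and linear speed of knife below 0.02 m/s); the robot touches nothing.
It fails at once if the bowl, mug or jar is shifted more than 30 mm (distance of any of bowl, mug, jar from where it was at the start of the episode above 0.03 m).
Of stamp1, stamp2, stamp3, stamp4, stamp5 only 3 to 5 are there at a start; the rules pass over those that are not, and their reading is None.
At some moment in a run one of stamp1, stamp2, stamp3, stamp4, stamp5 may be knocked a few centimetres aside while the robot is not near it.
It also fails if it takes over 210 s, if anything falls off the work surface, if the arm or the gripper's body presses on something with over 40 N, if the wrist force passes 120 N, or if a joint passes its speed limit or range.

### The arm

A 6-joint arm with a two-finger parallel gripper is mounted at the origin on the work surface. World frame = base frame: x ahead of the robot, y to its left, z up, the work surface at z = 0. Lengths are in m, angles in rad, forces in N, time in s.
With the tool pointing down it reaches from about 0.375 to 0.975 m from the base axis. Payload 3.8 kg.
Tool frame: the origin (TCP) lies on the centre line of the jaws, within the pads' length; the fingertips stand 14 mm ahead of it and the grasp point (between the pads) lies 5 mm behind it; z points along the fingers, y is the line along which they close (so a half turn about z gives the same grasp; the last joint's range is limited). The gripper opens to 85 mm and grips with 20 to 120 N. Pads are 22 mm wide; open, the fingers measure 114 mm over their backs; the gripper's body (76 mm by 85 mm) begins 54 mm behind the grasp point. The pads swing forward as they close: fully open they stand 13 mm farther back than shut.
Start: joints at [1.077, 0.264, 1.604, -0, 1.274, -0.037], TCP at [0.298, 0.606, 0.245] pointing down, gripper open.
Joint ranges: [-2.63, 2.63], [-0.94, 2.18], [0.31, 2.57], [-1.31, 4.45], [0, 2.66], [-2.55, 2.55]. Speed limits (rad/s): [2.57, 2.57, 3.14, 3.14, 3.14, 3.14].

### API

Orientations are given as a rotation vector (axis times angle).
In Python, from workcell import bot, eyes, spot_in gives the robot as it stands.
- The arm moves only by the tool carry_out, never from a script. Its argument "series" is text: rows parted by semicolons, each of 4 numbers parted by spaces: the shift along the world's x, y, z in m, then the turn about the world's z in degrees. In form: tx ty tz roll; .... A call has 1 to 20 rows; each row shifts and turns the commanded pose from where the row before left it; what a row does not reach is not made up. A row lasts 1/8 s, in which the tool goes at most 62.5 mm and 10.7 degrees, less where a joint would pass 70% of its speed; a pose out of reach is approached as far as the arm can. A call is refused whole if a number of a shift passes 0.0625 or a number of a turn 10.7, either way. A call with a gripper value outside its range is refused whole. "jaw" is the gripper command: -1 is shut, 1 is fully open, values between are in proportion, set as the call begins (left out, the last holds). The fingers move at their own pace and stop on an object; "grip_force" is the grip in N (left out, the last holds). Time passes only in rows, so rows that do not move let the fingers close. It gives the time, the measured TCP pose, the force, the opening and the grip force at its end, in the units of the state.
- bot.read_state(): the state, without advancing time (a new reading comes with each control period).
- eyes.read_camera(name): name is "scene" or "top"; returns (picture, depth): 420x560x3 uint8, blue, green, red; 420x560 float32, m along the optical axis (not along the pixel's ray), 0 where there is no reading.
- eyes.get_calibration(name): a dict with "K" (3x3 intrinsics, pixels), "position" and "rotation" of the camera in the world. Camera axes: x right, y down, z forward; pixel columns grow to the right and rows downward; lengths in m; the calibration is good to about 2 mm. A picture is of the moment at which its call begins. get_calibration takes no time and is no camera call.
- bot.finish_job(): hands the job in; it is judged then, once.
Trained networks look in the newest picture that a camera, given by its name, has taken for a name from the list of things; names that differ only in an ending like _2 or _b are one class to them, and where a whole thing is asked for, a point or a joint stands for the part that bears it (a point fixed in the world has none). Each returns a list of dicts, best first, with "score" (0 to 1); they miss things now and then, are a little off and sometimes report something else, mostly with a low value. They report only what shows in the picture. A call takes as long as a camera call. They do not tell look-alikes from the thing itself.
- spot_in(camera, target): "rect" ([centre column, centre row, width, height] in pixels, round what is visible of it).
The state is a dict: "time": time; "q": joint angles; "joint_vel": joint speeds; "joint_torque": joint torques, N m; "tool_pos": TCP position; "tcp_rot": TCP orientation; "wrist_force": force on the tool from outside, world axes, zero at the start; "torque": the same for the moment, N m; "width": opening from 0.0 (shut) to 1.0 (fully open); "grip_force": force on a finger pad.
Only numpy, scipy, OpenCV 4.12 (cv2) and the standard library are available. Lean on these libraries where they do the work, as an engineer would, in place of code of your own. Each camera call takes 0.05 s, during which the arm holds its last target. There are 200 camera calls.

## Working session

There is one attempt and no reset: what is moved stays moved. The work goes in short steps, Python scripts to look and compute and a tool call to move; the robot and the scene stay as the last step left them, time stands still between calls to the robot, and variables do not carry over. Pictures are saved under pics/ and viewed, at most 14 in all, crops included, and the job is handed in when it is done.

Besides the shell and the picture viewer there is one more tool, called after "Emit:" as name(argument=value, ...) on one line, values as JSON. carry_out: Moves the arm, as the interface text tells. Its arguments: {"type":"object","properties":{"series":{"type":"string"},"jaw":{"type":"number"},"grip_force":{"type":"number"}},"required":["series"]}

```bash
ls; mkdir -p pics; cat > h.py <<'E'
import numpy as np, cv2
from workcell import bot, eyes, spot_in
def cal(n):
    c=eyes.get_calibration(n); return np.array(c["K"]),np.array(c["position"]),np.array(c["rotation"])
def cloud(n,d):
    K,p,R=cal(n); v,u=np.mgrid[0:d.shape[0],0:d.shape[1]]
    P=np.stack([(u-K[0,2])/K[0,0]*d,(v-K[1,2])/K[1,1]*d,d],-1)@R.T+p
    P[d==0]=np.nan; return P
def snap(n,name=None):
    im,d=eyes.read_camera(n)
    if name: cv2.imwrite(f"pics/{name}.png",im)
    return im,d,cloud(n,d)
E
python3 - <<'E'
from h import *
for n in("top","scene"):
    im,d,P=snap(n,n+"0"); np.savez(n+"0.npz",im=im,d=d,P=P); print(n,[x.round(3).tolist() for x in cal(n)])
    for t in ["box","knife","tray","bowl","mug","jar","stamp1","stamp2","stamp3","stamp4","stamp5"]:
        print(t,[(round(r["score"],2),np.round(r["rect"]).astype(int).tolist()) for r in spot_in(n,t)])
E
```

```text
picsTraceback (most recent call last):
  File "<stdin>", line 3, in <module>
  File "h.py", line 12, in snap
    return im,d,cloud(n,d)
                ~~~~~^^^^^
  File "h.py", line 7, in cloud
    P=np.stack([(u-K[0,2])/K[0,0]*d,(v-K[1,2])/K[1,1]*d,d],-1)@R.T+p
      ~~~~~~~~~~~~~~~~~~~~~~~~~~~~~~~~~~~~~~~~~~~~~~~~~~~~~~~~~~~~^~
ValueError: operands could not be broadcast together with shapes (420,560) (3,)
```

View pics/top0.png

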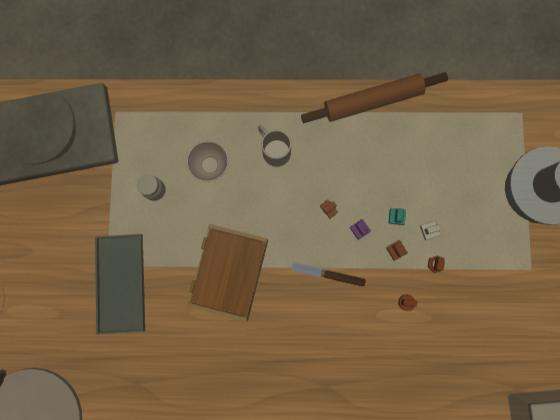

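```bash
sed -i 's/np.array(c\["rotation"\])$/rot(c["rotation"])/; 2a def rot(r):\n    r=np.array(r,float); return cv2.Rodrigues(r)[0] if r.size==3 else r' h.py
python3 - <<'E'
from h import *
print(eyes.get_calibration("top")["rotation"])
for n in("top","scene"):
    im,d,P=snap(n,n+"0"); np.savez(n+"0.npz",im=im,d=d,P=P); print(n,[x.round(3).tolist() for x in cal(n)])
    for t in ["box","knife","tray","bowl","mug","jar","stamp1","stamp2","stamp3","stamp4","stamp5"]:
        o=[]
        for r in spot_in(n,t):
            u,v=np.round(r["rect"][:2]).astype(int)
            o.append((round(r["score"],2),np.round(r["rect"]).astype(int).tolist(),P[v,u].round(3).tolist()))
        print(t,o[:4])
print(bot.read_state())
E
```

```text
[-2.15318512  2.1343968  -0.11758883]
top [[[485.617, 0.0, 275.4], [0.0, 485.617, 218.815], [0.0, 0.0, 1.0]], [0.47, -0.018, 1.268], [[0.01, -0.991, 0.13], [-1.0, -0.007, 0.022], [-0.021, -0.131, -0.991]]]
box [(0.75, [226, 274, 78, 96], [0.49, 0.128, 0.072])]
knife [(0.97, [327, 273, 70, 20], [0.495, -0.123, 0.023]), (0.6, [408, 303, 22, 17], [0.423, -0.321, 0.046])]
tray [(0.89, [119, 285, 52, 95], [0.46, 0.411, 0.013])]
bowl [(0.72, [210, 161, 40, 37], [0.791, 0.186, 0.003])]
mug [(0.78, [275, 143, 34, 41], [0.842, 0.013, -0.0])]
jar [(0.58, [153, 190, 31, 28], [0.697, 0.316, 0.075]), (0.5, [120, 282, 53, 96], [0.467, 0.411, 0.007])]
stamp1 [(0.82, [432, 232, 17, 19], [0.601, -0.388, 0.038]), (0.79, [360, 228, 21, 19], [0.609, -0.206, 0.039]), (0.74, [397, 248, 22, 17], [0.559, -0.298, 0.04]), (0.67, [436, 262, 14, 18], [0.525, -0.397, 0.032])]
stamp2 [(0.82, [432, 232, 17, 19], [0.601, -0.388, 0.038]), (0.79, [360, 228, 21, 19], [0.609, -0.206, 0.039]), (0.74, [397, 248, 22, 17], [0.559, -0.298, 0.04]), (0.67, [436, 262, 14, 18], [0.525, -0.397, 0.032])]
stamp3 [(0.82, [432, 232,
[... 2458 characters left out ...]
]
{'time': 1.25, 'q': array([ 1.07711939e+00,  2.63907510e-01,  1.60398023e+00,  1.65009089e-05,
        1.27368647e+00, -3.69011568e-02]), 'joint_vel': array([-1.82547995e-03,  8.68564498e-04,  8.15995415e-04,  6.97998577e-04,
        1.76306596e-03, -4.13377875e-05]), 'joint_torque': array([-5.89981537e-04, -5.15085196e+01, -3.67717910e+01, -2.67347104e-04,
        1.38718173e-03, -2.86165596e-05]), 'tool_pos': array([0.29771542, 0.60580799, 0.24528535]), 'tcp_rot': array([-7.11285406e-01, -3.06000199e+00, -3.44587136e-05]), 'wrist_force': array([-0.2426415 , -0.52980559, -0.06328031]), 'torque': array([ 0.02701285, -0.00651937, -0.00773545]), 'grip_force': 0.0, 'width': 1.000664280284057}
```

View pics/scene0.png

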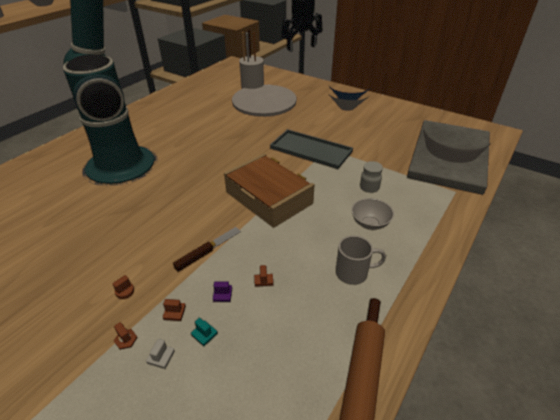

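```bash
python3 - <<'E'
from h import *
D=np.load("top0.npz"); P=D["P"]; im=D["im"]
def pts(c,r,zl,zh):
    Q=P[c[1]-r:c[1]+r,c[0]-r:c[0]+r].reshape(-1,3); return Q[(Q[:,2]>zl)&(Q[:,2]<zh)]
def rect(Q): 
    (c,s,a)=cv2.minAreaRect((Q[:,:2]*1000).astype(np.float32)); return np.round(c,1),np.round(s,1),round(a,1),len(Q),Q[:,2].mean().round(4)
print("bench z",np.nanmedian(P[330:380,300:400,2]))
Q=pts((228,274),60,.058,.09); print("box",rect(Q)); 
print(cv2.boxPoints(cv2.minAreaRect((Q[:,:2]*1000).astype(np.float32))).round())
Q=pts((119,285),60,.011,.03); print("tray",rect(Q))
Q=pts((329,273),42,.007,.04); Q=Q[(Q[:,0]<.56)]; 
u,v=329,273; print("knife",rect(Q))
for c in [(210,161),(275,148),(151,188)]: print("byst",rect(pts(c,26,.02,.1)))
for c in [(329,208),(397,250),(436,264),(407,302)]:
    A=pts(c,13,.006,.06); T=A[A[:,2]>.03]; print("stamp",c,rect(A),"TOP",rect(T))
S=np.load("scene0.npz")["P"]
for c in [(264,277),(173,310),(125,335),(123,287)]:
    A=S[c[1]-15:c[1]+15,c[0]-15:c[0]+15].reshape(-1,3); A=A[(A[:,2]>.006)&(A[:,2]<.06)]; T=A[A[:,2]>.037]; print("scene",c,rect(A),"TOP",rect(T))
a=cv2.resize(im[190:320,310:450],None,fx=4,fy=4,interpolation=cv2.INTER_CUBIC)
cv2.imwrite("pics/crop.png",cv2.convertScaleAbs(a,alpha=1.5,beta=20))
E
```

```text
bench z -0.00013731163318964068
box (array([496. , 127.6]), array([153.4, 210.3]), 76.4, 5176, np.float64(0.0698))
[[376.  78.]
 [580.  28.]
 [616. 177.]
 [412. 227.]]
tray (array([465.4, 411.5]), array([250.4, 123.5]), 4.3, 790, np.float64(0.0168))
knife (array([ 478.5, -134.5]), array([209.8, 132.4]), 83.4, 631, np.float64(0.0184))
byst (array([781.7, 187.4]), array([107.1, 107.2]), 79.0, 698, np.float64(0.0344))
byst (array([828.8,  11.2]), array([101.8,  74.6]), 10.4, 568, np.float64(0.0607))
byst (array([711.5, 330.2]), array([57. , 55.9]), 10.8, 519, np.float64(0.0651))
stamp (329, 208) (array([ 668.5, -127.3]), array([64.7, 58.8]), 6.5, 218, np.float64(0.0246)) TOP (array([ 664. , -129.3]), array([15.9, 33.3]), 38.5, 87, np.float64(0.0408))
stamp (397, 250) (array([ 561.6, -305.7]), array([56.2, 59.8]), 81.6, 257, np.float64(0.0239)) TOP (array([ 557.5, -303.8]), array([33.6, 17.1]), 31.7, 96, np.float64(0.0402))
stamp (436, 264) (array([ 522.7, -401.8]), array([57.1, 46.7]), 9.5, 207, np.float64(0.0259)) TOP (array([ 523. , -404.1]), array([16.8, 34.4]), 79.4, 99, np.float64(
[... 188 characters left out ...]
 (264, 277) (array([ 664.1, -131.2]), array([41.1, 36.7]), 35.3, 282, np.float64(0.0238)) TOP (array([ 663.9, -131.1]), array([15.6, 36.5]), 36.6, 90, np.float64(0.0409))
scene (173, 310) (array([ 558.1, -305.7]), array([39.9, 40.8]), 29.7, 408, np.float64(0.024)) TOP (array([ 557.7, -305. ]), array([33.4, 17. ]), 26.4, 110, np.float64(0.0408))
scene (125, 335) (array([ 525.3, -406.4]), array([39.6, 38. ]), 77.2, 388, np.float64(0.0233)) TOP (array([ 523.8, -406.2]), array([15.6, 34.7]), 77.3, 128, np.float64(0.0411))
scene (123, 287) (array([ 429.5, -329.5]), array([40.8, 31.3]), 74.9, 349, np.float64(0.0257)) TOP (array([ 425. , -328.3]), array([33.6, 18.7]), 84.0, 108, np.float64(0.0408))
```

View pics/crop.png

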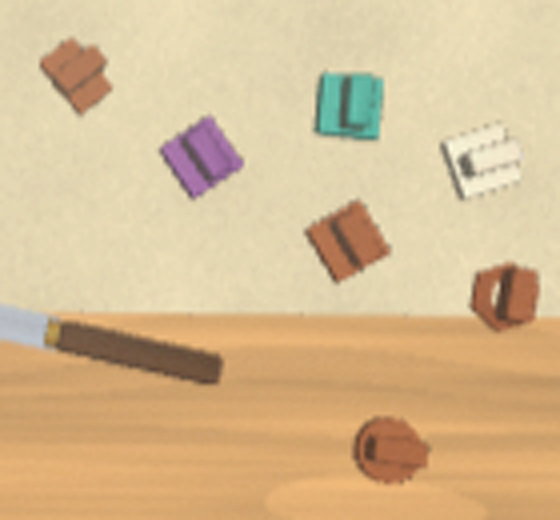

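```bash
python3 - <<'E'
from h import *
def rect(Q): 
    (c,s,a)=cv2.minAreaRect((Q[:,:2]*1000).astype(np.float32)); return np.round(c,1),np.round(s,1),round(a,1),len(Q),Q[:,2].mean().round(4)
for n in("top","scene"):
    Q=np.load(n+"0.npz")["P"].reshape(-1,3); s=(abs(Q[:,0]-.49)<.08)&(Q[:,1]<.015)&(Q[:,1]>-.25)
    print(n,"handle",rect(Q[s&(Q[:,2]>.018)&(Q[:,2]<.032)]),"all",rect(Q[s&(Q[:,2]>.007)&(Q[:,2]<.032)]))
E
```

```text
top handle (array([ 492.8, -131. ]), array([180.5,  19.9]), 77.6, 341, np.float64(0.0231)) all (array([ 491. , -118.3]), array([250.6, 151.7]), 88.3, 641, np.float64(0.0182))
scene handle (array([ 486. , -165.8]), array([112.2,  23.8]), 76.3, 318, np.float64(0.0224)) all (array([ 494.2, -127.6]), array([191.1,  25.9]), 78.8, 660, np.float64(0.0172))
```

Emit:
carry_out(series="0.0148 -0.0578 0 -5.9; 0.0148 -0.0578 0 -5.9; 0.0148 -0.0578 0 -5.9; 0.0148 -0.0578 0 -5.9; 0.0148 -0.0578 0 -5.9; 0.0148 -0.0578 0 -5.9; 0.0148 -0.0578 0 -5.9; 0.0148 -0.0578 0 -5.9; 0.0148 -0.0578 0 -5.9; 0.0148 -0.0578 0 -5.9; 0.0148 -0.0578 0 -5.9; 0.0148 -0.0578 0 -5.9; 0.0144 -0.0568 0 -5.5; 0 0 -0.05 0; 0 0 -0.05 0; 0 0 0 0; 0 0 0 0", jaw=1, grip_force=80)

```text
time: 3.38
tool_pos: [0.4907, -0.1448, 0.1469]
tcp_rot: [2.448, 1.966, 0.002]
wrist_force: [-0.3, -0.3, -0.0]
width: 0.996
grip_force: 0.0
```

Emit:
carry_out(series="-0.0005 0 -0.04 0; 0 0 -0.04 0; 0 0 -0.03 0; 0 0 -0.012 0; 0 0 -0.006 0; 0 0 -0.003 0; 0 0 0 0; 0 0 0 0")

```text
time: 4.38
tool_pos: [0.4898, -0.1448, 0.0151]
tcp_rot: [2.449, 1.966, 0.001]
wrist_force: [0.2, 0.8, -0.4]
width: 1.004
grip_force: 0.0
```

Emit:
carry_out(series="0 0 0 0; 0 0 0 0; 0 0 0 0; 0 0 0 0; 0 0 0 0; 0 0 0 0; 0 0 0 0; 0 0 0 0", jaw=-1)

```text
time: 5.38
tool_pos: [0.4896, -0.1447, 0.0145]
tcp_rot: [2.449, 1.967, 0.001]
wrist_force: [0.7, 0.1, 4.2]
width: 0.216
grip_force: 78.9
```

Emit:
carry_out(series="0 0 0.02 0; 0 0 0.02 0; 0 0 0.006 0; 0 0 0 0; 0 0 0 0; 0 0 0 0")

```text
time: 6.12
tool_pos: [0.4885, -0.1443, 0.0594]
tcp_rot: [-2.448, -1.966, 0.001]
wrist_force: [1.2, -1.1, -0.6]
width: 0.218
grip_force: 78.5
```

```bash
python3 - <<'E'
from h import *
def rect(Q): 
    (c,s,a)=cv2.minAreaRect((Q[:,:2]*1000).astype(np.float32)); return np.round(c,1),np.round(s,1),round(a,1),len(Q),Q[:,2].mean().round(4)
im,d,P=snap("scene","grasp"); 
st=bot.read_state(); p=st["tool_pos"]; print(p,st["wrist_force"])
# points in knife frame: along dir from tcp
a=np.radians(77.5); u=np.array([np.cos(a),np.sin(a)]); n=np.array([-u[1],u[0]])
Q=P.reshape(-1,3); Q=Q[~np.isnan(Q[:,0])]; w=Q[:,:2]-p[:2]; s=w@u; t=w@n
k=(abs(t)<.03)&(s>-.12)&(s<.14)&(Q[:,2]>.03)&(Q[:,2]<.085)
for lo in np.arange(-.1,.14,.01):
    m=k&(s>lo)&(s<lo+.01)
    if m.sum()>2: print(round(lo,2),m.sum(),"z",np.percentile(Q[m,2],[5,50,95]).round(4),"t",np.percentile(t[m],[5,50,95]).round(4))
print("tip s", s[k&(abs(t)<.02)&(s<.13)].max())
cv2.imwrite("pics/graspc.png",cv2.resize(im[130:300,150:350],None,fx=3,fy=3))
E
```

```text
[ 0.48864129 -0.14441385  0.0595068 ] [-0.34897296 -1.10547399 -1.2894923 ]
-0.08 54 z [0.0501 0.063  0.0691] t [-0.0107 -0.0063  0.0065]
-0.07 52 z [0.0497 0.0655 0.0694] t [-0.0108 -0.0079  0.0063]
-0.06 56 z [0.0498 0.0651 0.0698] t [-0.0105 -0.0075  0.0063]
-0.05 51 z [0.0489 0.0664 0.069 ] t [-0.0112 -0.0075  0.0058]
-0.04 50 z [0.0498 0.0656 0.0691] t [-0.0106 -0.0079  0.0052]
-0.03 49 z [0.0484 0.066  0.0693] t [-0.0113 -0.0079  0.0057]
-0.02 74 z [0.0498 0.0667 0.0796] t [-0.0136 -0.0075  0.0153]
-0.01 73 z [0.0507 0.0684 0.0813] t [-0.0229 -0.015   0.0116]
-0.0 21 z [0.0526 0.0637 0.0722] t [-0.0226 -0.0212  0.0092]
0.01 8 z [0.0482 0.0549 0.0643] t [-0.0147 -0.0108 -0.0081]
0.02 11 z [0.0473 0.0545 0.0591] t [-0.0107 -0.009  -0.0077]
0.03 11 z [0.0547 0.057  0.0592] t [-0.0113 -0.0084 -0.0036]
0.04 17 z [0.0555 0.0575 0.0595] t [-0.0107 -0.0052  0.002 ]
0.05 25 z [0.0547 0.0575 0.0587] t [-0.01   -0.0017  0.0093]
0.06 30 z [0.0553 0.0577 0.0591] t [-0.0107  0.0002  0.0105]
0.07 27 z [0.0553 0.0572 0.0591] t [-0.0104 -0.0011  0.0106]
0.08 28 z [0.0554 0.0574 0.0596] t [-0.0113 -0.0003  0.0097]
0.09 26 z [0.0556 0.0575 0.0592] t [-0.0112 -0.0007  0.0113]
0.1 26 z [0.0555 0.0568 0.0595] t [-0.0094  0.0004  0.01  ]
0.11 6 z [0.0563 0.0572 0.059 ] t [-0.0072  0.0017  0.0105]
tip s 0.11250038031286058
```

View pics/graspc.png

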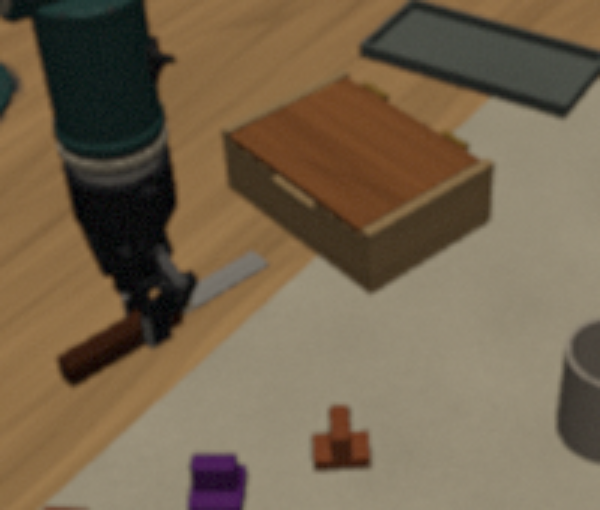

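Emit:
carry_out(series="-0.014 0.025 0.001 -1.1; -0.013 0.025 0 0; -0.013 0.025 0 0; 0 0 0 0; 0 0 0 0; 0 0 0 0")

```text
time: 6.92
tool_pos: [0.45, -0.0703, 0.0615]
tcp_rot: [2.468, 1.942, 0.001]
wrist_force: [-0.1, -0.6, -1.1]
width: 0.215
grip_force: 78.5
```

```bash
python3 - <<'E'
from h import *
st=bot.read_state(); p=st["tool_pos"]; print(p,st["wrist_force"])
a=np.radians(76.4); u=np.array([np.cos(a),np.sin(a)]); n=np.array([-u[1],u[0]])
for c in("top","scene"):
    im,d,P=snap(c); Q=P.reshape(-1,3); Q=Q[~np.isnan(Q[:,0])]; w=Q[:,:2]-p[:2]; s=w@u; t=w@n
    k=(abs(t)<.02)&(s>.05)&(s<.2)&(Q[:,2]>.03)&(Q[:,2]<.085)
    for lo in np.arange(.06,.2,.01):
        m=k&(s>lo)&(s<lo+.01)
        if m.sum()>2: print(c,round(lo,2),m.sum(),"z",np.percentile(Q[m,2],[5,50,95]).round(4),"t",np.percentile(t[m],[5,50,95]).round(4))
    B=(abs(Q[:,:2]-[.496,.1276])<.14).all(1)&(Q[:,2]>.062)&(Q[:,2]<.08)&((Q[:,:2]-[.478,.0547])@u>-.01)
    print(c,cv2.minAreaRect((Q[B,:2]*1000).astype(np.float32)),"lidtop",np.median(Q[B,2]))
cv2.imwrite("pics/pre.png",cv2.resize(im[150:290,170:350],None,fx=4,fy=4))
E
```

```text
[ 0.44999464 -0.07029269  0.06146709] [-0.05163262 -0.56283834 -1.06989931]
top 0.07 23 z [0.0579 0.0605 0.0633] t [-0.0089 -0.0006  0.0087]
top 0.08 37 z [0.0559 0.0602 0.0648] t [-0.0096 -0.      0.0096]
top 0.09 35 z [0.0566 0.0591 0.063 ] t [-0.0097  0.      0.0098]
top 0.1 37 z [0.056  0.06   0.0646] t [-0.0095  0.0001  0.0097]
top 0.11 14 z [0.0574 0.0611 0.0652] t [-0.0096  0.0004  0.0104]
top 0.12 36 z [0.0339 0.0684 0.0735] t [-0.0171  0.0017  0.0177]
top 0.13 68 z [0.0665 0.0702 0.0729] t [-0.018  -0.0007  0.0176]
top 0.14 67 z [0.066  0.0702 0.0744] t [-0.0179  0.0002  0.0177]
top 0.15 68 z [0.0673 0.07   0.0736] t [-0.0178 -0.      0.0178]
top 0.16 66 z [0.0668 0.0698 0.0734] t [-0.0179  0.0006  0.0178]
top 0.17 65 z [0.0667 0.0704 0.0734] t [-0.0179 -0.0002  0.018 ]
top 0.18 67 z [0.0672 0.0704 0.0736] t [-0.0178 -0.0002  0.0173]
top 0.19 67 z [0.0664 0.0702 0.075 ] t [-0.0177 -0.0001  0.018 ]
top ((496.0527038574219, 127.92817687988281), (153.85887145996094, 210.350830078125), 76.39142608642578) lidtop 0.07000337870041817
scene 0.06 22 z [0.0576 0.059  0.0606] t [-0.010
[... 321 characters left out ...]
4] t [-0.009   0.0022  0.0121]
scene 0.12 104 z [0.033  0.0521 0.0703] t [-0.0175 -0.0008  0.018 ]
scene 0.13 39 z [0.053  0.0693 0.0711] t [-0.0155 -0.0004  0.0172]
scene 0.14 33 z [0.0674 0.0695 0.071 ] t [-0.0185 -0.0007  0.0166]
scene 0.15 30 z [0.0677 0.0694 0.0709] t [-0.0173  0.0007  0.0164]
scene 0.16 36 z [0.0674 0.0695 0.0712] t [-0.0174 -0.0009  0.017 ]
scene 0.17 31 z [0.0677 0.0695 0.0717] t [-0.0193 -0.0026  0.0163]
scene 0.18 31 z [0.0673 0.0691 0.0706] t [-0.0138  0.0007  0.0152]
scene 0.19 31 z [0.068  0.0694 0.0708] t [-0.0183 -0.001   0.0179]
scene ((495.023681640625, 126.05026245117188), (155.2506103515625, 215.6646728515625), 76.68904113769531) lidtop 0.06918285564763893
```

View pics/pre.png

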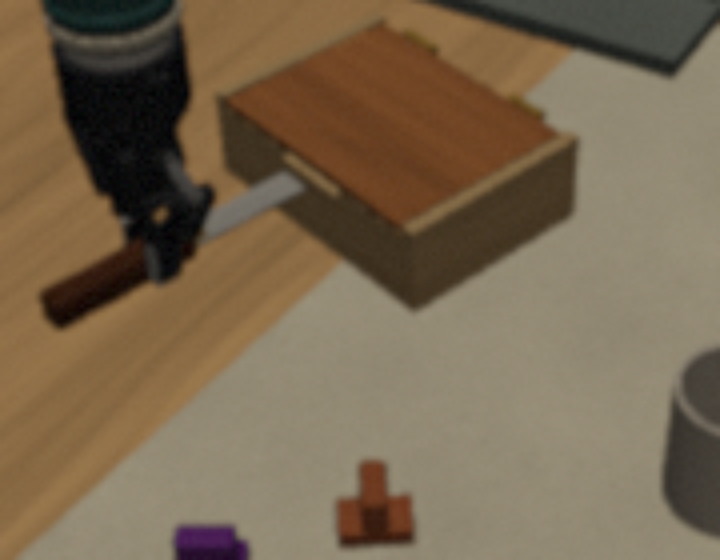

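Emit:
carry_out(series="0.0024 0.0097 -0.0005 0; 0.0024 0.0097 0 0; 0.0024 0.0097 0 0; 0.0024 0.0097 0 0; 0.0012 0.0049 0 0; 0 0 0 0; 0 0 0 0")

```text
time: 7.9
tool_pos: [0.46, -0.0259, 0.0607]
tcp_rot: [2.468, 1.944, -0.0]
wrist_force: [-0.4, 0.5, -0.7]
width: 0.22
grip_force: 78.5
```

Emit:
carry_out(series="0 0 0.008 0; 0.0002 0.0009 0.0147 0; 0.0005 0.002 0.01 0; 0.0005 0.0022 0.0098 0; 0 0 0 0; 0 0 0 0; 0.0009 0.0037 0.0095 0; 0.0009 0.0038 0.0092 0; 0.0013 0.0053 0.0087 0; 0.0013 0.0053 0.0084 0; 0.0016 0.0066 0.0077 0; 0.0016 0.0066 0.0072 0; 0 0 0 0; 0 0 0 0")

```text
time: 9.65
tool_pos: [0.4693, 0.0107, 0.1543]
tcp_rot: [2.468, 1.943, 0.002]
wrist_force: [-0.5, 0.2, -0.6]
width: 0.217
grip_force: 78.6
```

```bash
python3 - <<'E'
from h import *
im,d,P=snap("scene"); cv2.imwrite("pics/lev.png",cv2.resize(im[100:290,150:370],None,fx=3,fy=3)); s=bot.read_state(); print(s["wrist_force"],s["tool_pos"])
E
```

```text
[-0.42859905 -0.40001513 -2.12074292] [0.46909587 0.01059155 0.15411635]
```

View pics/lev.png

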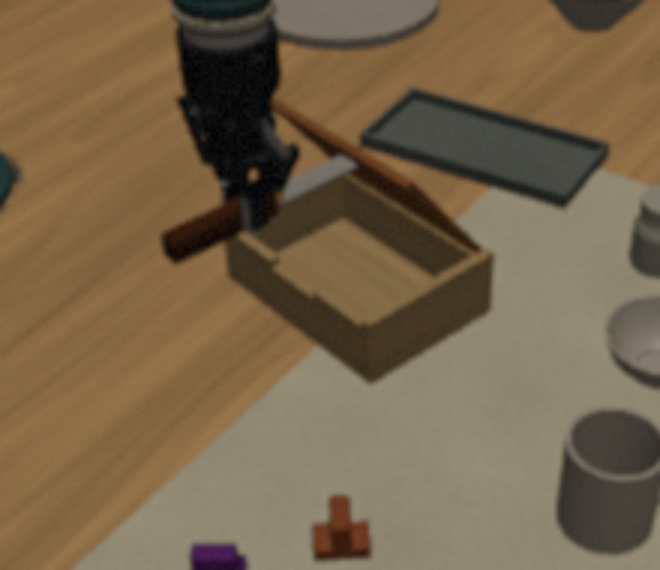

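Emit:
carry_out(series="0.0019 0.0078 0.0065 0; 0.0019 0.0078 0.0058 0; 0.0021 0.0087 0.005 0; 0.0021 0.0087 0.0044 0; 0.0023 0.0094 0.0034 0; 0.0023 0.0094 0.0027 0; 0.0024 0.0098 0.0018 0; 0.0024 0.0098 0.0009 0; 0.0024 0.0098 0 0; 0.0024 0.0098 -0.001 0; 0.0024 0.0098 -0.001 0; 0.0024 0.0098 -0.001 0; 0 0 0 0; 0 0 0 0")

```text
time: 11.45
tool_pos: [0.4948, 0.1178, 0.1811]
tcp_rot: [2.464, 1.942, -0.011]
wrist_force: [-3.7, -13.7, 1.9]
width: 0.212
grip_force: 79.1
```

```bash
python3 - <<'E'
from h import *
a=np.radians(76.4); u=np.array([np.cos(a),np.sin(a)]); n=np.array([-u[1],u[0]])
s=bot.read_state(); print(s["wrist_force"],s["tool_pos"],s["q"])
for c in("scene","top"):
    im,d,P=snap(c,"open_"+c); Q=P.reshape(-1,3); w=Q[:,:2]-[.496,.1276]; x=w@u; y=w@n
    for z in np.arange(.08,.24,.02):
        m=(abs(y)<.09)&(abs(Q[:,2]-z)<.01)&(x>.03)&(x<.2); 
        if m.sum()>5: print(c,round(z,2),m.sum(),np.percentile(x[m],[5,25,50,75,95]).round(4))
E
```

```text
[ -3.71558469 -13.74985747   1.89891358] [0.49481396 0.11776998 0.18106378] [ 0.18905177  0.00218042  2.02157847 -0.00737493  1.12226451  0.42821516]
scene 0.08 336 [0.0641 0.0662 0.0681 0.0702 0.0726]
scene 0.1 327 [0.0708 0.0734 0.0752 0.0773 0.0796]
scene 0.12 304 [0.0782 0.0803 0.0821 0.084  0.0862]
scene 0.14 263 [0.0851 0.0871 0.0887 0.0906 0.0929]
scene 0.16 253 [0.0915 0.0937 0.0956 0.0974 0.0994]
scene 0.18 419 [0.047  0.0957 0.1019 0.1042 0.107 ]
scene 0.2 308 [0.1053 0.1073 0.1088 0.1108 0.1146]
top 0.08 70 [0.0656 0.0675 0.0695 0.0711 0.0732]
top 0.1 73 [0.0726 0.0746 0.0764 0.0778 0.0799]
top 0.12 86 [0.0788 0.0815 0.0836 0.085  0.0866]
top 0.14 89 [0.0864 0.0884 0.0898 0.0916 0.0937]
top 0.16 89 [0.0934 0.0954 0.097  0.0985 0.1006]
top 0.18 107 [0.1    0.1019 0.104  0.1056 0.1071]
top 0.2 176 [0.1072 0.1094 0.1118 0.1154 0.1185]
```

Emit:
carry_out(series="-0.007 -0.029 0 0; -0.007 -0.029 0 0; 0 0 0.04 0; 0 0 0.04 0; 0 0 0.04 0; 0 0.032 0 9.8; 0 0.032 0 9.8; 0 0.032 0 9.8; 0 0.032 0 9.8; 0 0.032 0 9.8; 0 0.032 0 9.8; 0 0.032 0 9.8; 0 0.032 0 9.8; 0 0.032 0 9.8; 0 0.032 0 9.8; 0 0.032 0 9.9; 0 0 -0.06 0; 0 0 -0.06 0; 0 0 0 0; 0 0 0 0")

```text
time: 14.05
tool_pos: [0.4827, 0.4162, 0.1835]
tcp_rot: [-0.118, 3.137, 0.003]
wrist_force: [-0.0, 0.2, -0.7]
width: 0.213
grip_force: 78.6
```

```bash
python3 - <<'E'
from h import *
s=bot.read_state(); p=s["tool_pos"]; print(s["wrist_force"],p,s["tcp_rot"])
r=s["tcp_rot"]; ya=2*np.degrees(np.arctan2(r[1],r[0]))-90; ka=np.radians(ya+90); print("knife dir",np.degrees(ka)%360)
u=np.array([np.cos(ka),np.sin(ka)]); n=np.array([-u[1],u[0]])
for c in("scene","top"):
    im,d,P=snap(c,"tray_"+c); Q=P.reshape(-1,3); Q=Q[~np.isnan(Q[:,0])]; w=Q[:,:2]-p[:2]; x=w@u; y=w@n
    for lo in np.arange(-.1,.13,.02):
        m=(abs(y)<.03)&(abs(Q[:,2]-p[2])<.02)&(x>lo)&(x<lo+.02)
        if m.sum()>3: print(c,round(lo,2),m.sum(),"z-tcp",np.median(Q[m,2]-p[2]).round(4),"y",np.median(y[m]).round(4),"xmax",x[m].max().round(4),"xmin",x[m].min().round(4))
E
```

```text
[-0.03840752  0.15290473 -0.70197305] [0.48273463 0.41622443 0.18350511] [-1.18489209e-01  3.13746247e+00  2.78611842e-03]
knife dir 184.32560186882566
scene -0.08 65 z-tcp -0.0005 y 0.0091 xmax -0.0602 xmin -0.0788
scene -0.06 60 z-tcp 0.0022 y 0.0091 xmax -0.0401 xmin -0.0592
scene -0.04 57 z-tcp 0.0021 y 0.0095 xmax -0.0201 xmin -0.0399
scene -0.02 94 z-tcp 0.0072 y 0.012 xmax -0.0001 xmin -0.0198
scene 0.0 41 z-tcp 0.0028 y 0.0198 xmax 0.0199 xmin 0.0004
scene 0.02 36 z-tcp 0.0002 y 0.0079 xmax 0.0389 xmin 0.0201
scene 0.04 23 z-tcp -0.0017 y 0.0027 xmax 0.0565 xmin 0.0404
scene 0.06 24 z-tcp -0.0024 y 0.0011 xmax 0.0791 xmin 0.0609
scene 0.08 26 z-tcp -0.0019 y 0.0044 xmax 0.0987 xmin 0.0803
scene 0.1 15 z-tcp -0.0018 y 0.0001 xmax 0.1125 xmin 0.1014
top -0.08 95 z-tcp 0.009 y 0.0025 xmax -0.06 xmin -0.0783
top -0.06 103 z-tcp 0.0095 y 0.0037 xmax -0.0412 xmin -0.0598
top -0.04 106 z-tcp 0.0095 y 0.0029 xmax -0.0213 xmin -0.04
top -0.02 15 z-tcp 0.007 y 0.0088 xmax -0.0098 xmin -0.0197
top 0.0 39 z-tcp 0.0087 y 0.0072 xmax 0.0199 xmin 0.006
top 0.02 94 z-tcp 0.005 y 0.0018 xmax 0.04 xmin 0.02
top 0.04 91 z-tcp -0.0001 y 0.0001 xmax 0.0599 xmin 0.0401
top 0.06 90 z-tcp 0.0002 y 0.0001 xmax 0.0799 xmin 0.06
top 0.08 91 z-tcp 0.001 y -0.0007 xmax 0.0998 xmin 0.08
top 0.1 50 z-tcp 0.0006 y -0.0008 xmax 0.1106 xmin 0.1007
```

Emit:
carry_out(series="0 -0.003 -0.05 0; 0 0 -0.05 0; 0 0 -0.04 0; 0 0 -0.015 0; 0 0 -0.006 0; 0 0 -0.002 0; 0 0 0 0; 0 0 0 0")

```text
time: 15.15
tool_pos: [0.4827, 0.4128, 0.0199]
tcp_rot: [-0.119, 3.137, 0.002]
wrist_force: [0.4, 0.4, -0.5]
width: 0.221
grip_force: 78.8
```

Emit:
carry_out(series="0 0 0 0; 0 0 0 0; 0 0 0 0; 0 0 0 0; 0 0 0 0; 0 0 0.01 0; 0 0 0.03 0; 0 0 0.05 0; 0 0 0.05 0; 0 0 0.06 0; 0 0 0.06 0", jaw=-0.2)

```text
time: 16.52
tool_pos: [0.4815, 0.4119, 0.2811]
tcp_rot: [-0.119, 3.139, 0.001]
wrist_force: [0.6, 1.2, 0.3]
width: 0.405
grip_force: 0.0
```

```bash
cat > st.py <<'E'
from h import *
def rect(Q,w=None):
    (c,s,a)=cv2.minAreaRect((Q[:,:2]*1000).astype(np.float32))
    if s[0]>s[1]: a-=90   # closing dir = short side
    return np.round(c,1).tolist(),np.round(sorted(s),1).tolist(),round((a+90)%180-90,1),len(Q)
def stamps():
  for n in("top","scene"):
    im,d,P=snap(n); b,g,r=[im[...,i].astype(int) for i in range(3)]
    m=(r>1.8*b)&(r>1.35*g)&(P[...,2]>.033)&(P[...,2]<.06)&(P[...,1]<-.02)&(P[...,0]>.3)&(P[...,0]<.75)
    m=np.nan_to_num(m).astype(np.uint8); k,l,s,c=cv2.connectedComponentsWithStats(m)
    for i in range(1,k):
        if s[i,4]>25: print(n,c[i].round(),rect(P[l==i]))
E
python3 - <<'E'
from st import *
stamps()
n="top"; im,d,P=snap(n); Q=P.reshape(-1,3); m=(abs(Q[:,0]-.465)<.12)&(abs(Q[:,1]-.411)<.05)&(Q[:,2]>.010)&(Q[:,2]<.06); print("knife",rect(Q[m]))
n="scene"; im,d,P=snap(n); Q=P.reshape(-1,3); m=(abs(Q[:,0]-.465)<.12)&(abs(Q[:,1]-.411)<.05)&(Q[:,2]>.010)&(Q[:,2]<.06); print("knife",rect(Q[m]),Q[m,2].max())
E
```

```text
top [329. 207.] ([663.7, -128.2], [15.9, 32.1], 37.0, 74)
top [399. 249.] ([557.6, -303.7], [17.4, 33.8], -58.8, 94)
top [440. 263.] ([522.1, -403.9], [17.3, 31.7], 75.5, 90)
top [409. 302.] ([424.8, -325.9], [15.9, 32.7], -6.3, 91)
scene [263. 272.] ([664.6, -130.2], [13.4, 35.2], 35.9, 88)
scene [120. 282.] ([425.3, -328.4], [17.8, 34.1], -5.6, 128)
scene [172. 303.] ([559.0, -305.1], [15.7, 30.4], -57.7, 125)
scene [121. 330.] ([523.1, -406.1], [15.8, 33.8], 78.1, 142)
knife ([465.0, 410.9], [99.0, 238.5], 89.8, 822)
knife ([543.4, 411.3], [82.4, 97.3], -0.9, 143) 0.03136418732173196
```

Emit:
carry_out(series="0.0183 -0.0541 0 -5.7; 0.0183 -0.0541 0 -5.7; 0.0183 -0.0541 0 -5.7; 0.0183 -0.0541 0 -5.7; 0.0183 -0.0541 0 -5.7; 0.0183 -0.0541 0 -5.7; 0.0183 -0.0541 0 -5.7; 0.0183 -0.0541 0 -5.7; 0.0183 -0.0541 0 -5.7; 0.0183 -0.0541 0 -6; 0 0 -0.06 0; 0 0 -0.06 0; 0 0 -0.05 0; 0 0 0 0; 0 0 0 0", jaw=0)

```text
time: 18.6
tool_pos: [0.6652, -0.1289, 0.1091]
tcp_rot: [1.401, 2.812, 0.0]
wrist_force: [1.2, -0.4, -0.2]
width: 0.498
grip_force: 0.0
```

Emit:
carry_out(series="-0.001 0 -0.04 0; 0 0 -0.028 0; 0 0 -0.01 0; 0 0 0 0; 0 0 0 0")

```text
time: 19.23
tool_pos: [0.6657, -0.1293, 0.033]
tcp_rot: [1.399, 2.808, 0.001]
wrist_force: [0.7, 0.8, -0.2]
width: 0.5
grip_force: 0.0
```

Emit:
carry_out(series="0 0 0 0; 0 0 0 0; 0 0 0 0; 0 0 0 0; 0 0 0 0; 0 0 0.01 0; 0 0 0.05 0; 0 0 0.06 0; 0 0 0.05 0; 0 0 0 0", jaw=-1, grip_force=50)

```text
time: 20.48
tool_pos: [0.6672, -0.1297, 0.2076]
tcp_rot: [1.396, 2.802, 0.004]
wrist_force: [0.7, -0.8, -0.8]
width: 0.181
grip_force: 49.0
```

Emit:
carry_out(series="-0.0218 0.0443 0 7.9; -0.0218 0.0443 0 7.9; -0.0218 0.0443 0 7.9; -0.0218 0.0443 0 7.9; -0.0218 0.0443 0 7.8; 0 0 -0.05 0; 0 0 -0.04 0; 0 0 0 0; 0 0 0 0")

```text
time: 21.6
tool_pos: [0.5552, 0.0925, 0.111]
tcp_rot: [0.372, 3.119, 0.0]
wrist_force: [0.2, 0.2, -0.6]
width: 0.178
grip_force: 48.9
```

Emit:
carry_out(series="0.003 0 -0.04 0; 0 0 -0.02 0; 0 0 -0.009 0; 0 0 0 0; 0 0 0 0")

```text
time: 22.22
tool_pos: [0.5593, 0.0927, 0.0432]
tcp_rot: [0.371, 3.117, 0.001]
wrist_force: [-1.0, -0.3, -0.4]
width: 0.172
grip_force: 49.0
```

Emit:
carry_out(series="0 0 -0.002 0; 0 0 -0.001 0; 0 0 0 0; 0 0 0 0")

```text
time: 22.72
tool_pos: [0.5587, 0.0927, 0.04]
tcp_rot: [0.371, 3.118, 0.001]
wrist_force: [-2.2, -0.2, 5.5]
width: 0.173
grip_force: 49.9
```

Emit:
carry_out(series="0 0 0 0; 0 0 0 0; 0 0 0 0; 0 0 0 0; 0 0 0.02 0; 0 0 0.05 0; 0 0 0.05 0; 0 0 0.04 0; 0 0 0 0", jaw=-0.3)

```text
time: 23.85
tool_pos: [0.5608, 0.093, 0.2032]
tcp_rot: [0.37, 3.111, 0.003]
wrist_force: [0.3, -0.7, 0.7]
width: 0.351
grip_force: 0.0
```

Emit:
carry_out(series="-0.0002 -0.0306 0 -10.35; -0.0002 -0.0306 0 -10.35; -0.0002 -0.0306 0 -10.35; -0.0002 -0.0306 0 -10.35; -0.0002 -0.0306 0 -10.35; -0.0002 -0.0306 0 -10.35; -0.0002 -0.0306 0 -10.35; -0.0002 -0.0306 0 -10.35; -0.0002 -0.0306 0 -10.35; -0.0002 -0.0306 0 -10.35; -0.0002 -0.0306 0 -10.35; -0.0002 -0.0306 0 -10.35; -0.0002 -0.0306 0 -10.35; 0 0 -0.06 0; 0 0 -0.035 0; 0 0 0 0; 0 0 0 0", jaw=0)

```text
time: 25.98
tool_pos: [0.5556, -0.3053, 0.1039]
tcp_rot: [3.02, 0.863, 0.0]
wrist_force: [-0.1, -1.0, 0.9]
width: 0.496
grip_force: 0.0
```

```bash
python3 - <<'E'
from st import *
stamps()
im,d,P=snap("scene","s1"); a=im[100:370,100:400]
cv2.imwrite("pics/s1c.png",cv2.resize(a,None,fx=2,fy=2))
E
```

```text
top [439. 264.] ([521.1, -403.8], [18.3, 30.1], 79.8, 86)
scene [120. 282.] ([424.7, -328.0], [17.9, 33.6], -3.8, 126)
scene [171. 303.] ([558.7, -305.3], [16.0, 31.7], -63.0, 127)
scene [121. 330.] ([522.3, -406.0], [15.7, 34.5], 78.1, 144)
```

View pics/s1c.png

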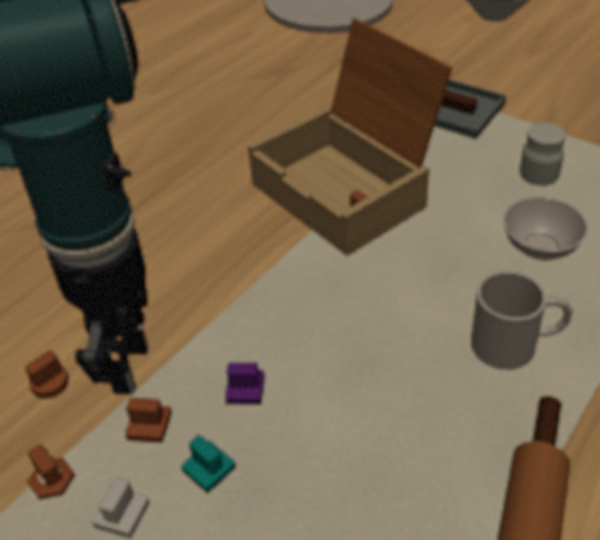

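Emit:
carry_out(series="0.002 0.0005 -0.04 -2; 0 0 -0.022 0; 0 0 -0.01 0; 0 0 0 0; 0 0 0 0")

```text
time: 26.75
tool_pos: [0.5584, -0.3054, 0.0332]
tcp_rot: [3.033, 0.809, 0.003]
wrist_force: [0.1, -0.8, -0.2]
width: 0.504
grip_force: 0.0
```

Emit:
carry_out(series="0 0 0 0; 0 0 0 0; 0 0 0 0; 0 0 0 0; 0 0 0 0; 0 0 0.01 0; 0 0 0.05 0; 0 0 0.06 0; 0 0 0.05 0; 0 0 0 0", jaw=-1)

```text
time: 28.0
tool_pos: [0.5602, -0.3065, 0.2082]
tcp_rot: [3.028, 0.808, 0.012]
wrist_force: [0.0, 0.6, -1.1]
width: 0.178
grip_force: 49.0
```

Emit:
carry_out(series="-0.0038 0.0443 0 -4.4; -0.0038 0.0443 0 -4.4; -0.0038 0.0443 0 -4.4; -0.0038 0.0443 0 -4.4; -0.0038 0.0443 0 -4.4; -0.0038 0.0443 0 -4.4; -0.0038 0.0443 0 -4.4; -0.0038 0.0443 0 -4.3; -0.0038 0.0443 0 -4.3; -0.0038 0.0443 0 -4.2; 0 0 -0.05 0; 0 0 -0.045 0; 0 0 0 0; 0 0 0 0")

```text
time: 29.75
tool_pos: [0.5195, 0.1382, 0.1071]
tcp_rot: [-3.119, 0.376, -0.0]
wrist_force: [1.5, 0.1, -0.9]
width: 0.174
grip_force: 49.1
```

Emit:
carry_out(series="0.001 0 -0.04 0; 0 0 -0.016 0; 0 0 -0.006 0; 0 0 -0.003 0; 0 0 -0.002 0; 0 0 0 0; 0 0 0 0")

```text
time: 30.62
tool_pos: [0.5212, 0.1384, 0.0407]
tcp_rot: [-3.119, 0.375, -0.003]
wrist_force: [-1.0, -1.7, 5.8]
width: 0.176
grip_force: 49.8
```

Emit:
carry_out(series="0 0 0 0; 0 0 0 0; 0 0 0 0; 0 0 0 0; 0 0 0.02 0; 0 0 0.05 0; 0 0 0.05 0; 0 0 0.04 0; 0 0 0 0", jaw=-0.3)

```text
time: 31.75
tool_pos: [0.5231, 0.1391, 0.2041]
tcp_rot: [-3.116, 0.375, -0.013]
wrist_force: [0.3, 0.3, -0.2]
width: 0.35
grip_force: 0.0
```

Emit:
carry_out(series="0 -0.0495 0 1.5; 0 -0.0495 0 0; 0 -0.0495 0 0; 0 -0.0495 0 0; 0 -0.0495 0 0; 0 -0.0495 0 0; 0 -0.0495 0 0; 0 -0.0495 0 0; 0 -0.0495 0 0; 0 -0.0495 0 0; 0 -0.0495 0 0; 0 0 -0.06 0; 0 0 -0.035 0; 0 0 0 0; 0 0 0 0", jaw=0)

```text
time: 33.62
tool_pos: [0.5206, -0.4063, 0.1049]
tcp_rot: [3.124, -0.334, 0.001]
wrist_force: [-0.7, -1.4, 0.2]
width: 0.5
grip_force: 0.0
```

```bash
python3 - <<'E'
from st import *
stamps()
E
```

```text
top [439. 267.] ([513.1, -402.2], [13.5, 15.0], -15.1, 32)
top [409. 302.] ([424.8, -325.9], [15.9, 33.7], -6.4, 93)
scene [121. 330.] ([522.6, -405.9], [15.7, 35.0], 77.7, 143)
```

Emit:
carry_out(series="0.001 0.001 -0.04 0; 0 0 -0.023 0; 0 0 -0.01 0; 0 0 0 0; 0 0 0 0")

```text
time: 34.35
tool_pos: [0.5224, -0.4061, 0.0334]
tcp_rot: [3.122, -0.334, 0.004]
wrist_force: [-0.2, 1.2, 0.1]
width: 0.503
grip_force: 0.0
```

Emit:
carry_out(series="0 0 0 0; 0 0 0 0; 0 0 0 0; 0 0 0 0; 0 0 0 0; 0 0 0.01 0; 0 0 0.05 0; 0 0 0.06 0; 0 0 0.05 0; 0 0 0 0", jaw=-1)

```text
time: 35.6
tool_pos: [0.5239, -0.4074, 0.2084]
tcp_rot: [3.118, -0.334, 0.014]
wrist_force: [-0.0, 0.2, -0.3]
width: 0.178
grip_force: 48.9
```

Emit:
carry_out(series="-0.005 0.0474 0 -1.4; -0.005 0.0474 0 0; -0.005 0.0474 0 0; -0.005 0.0474 0 0; -0.005 0.0474 0 0; -0.005 0.0474 0 0; -0.005 0.0474 0 0; -0.005 0.0474 0 0; -0.005 0.0474 0 0; -0.005 0.0474 0 0; -0.005 0.0474 0 0; 0 0 -0.05 0; 0 0 -0.045 0; 0 0 0 0; 0 0 0 0")

```text
time: 37.48
tool_pos: [0.4665, 0.1161, 0.1071]
tcp_rot: [-3.119, 0.373, -0.0]
wrist_force: [0.1, 0.3, -0.7]
width: 0.178
grip_force: 49.0
```

Emit:
carry_out(series="0.001 -0.001 -0.04 0; 0 0 -0.016 0; 0 0 -0.006 0; 0 0 -0.003 0; 0 0 -0.002 0; 0 0 0 0; 0 0 0 0")

```text
time: 38.35
tool_pos: [0.4683, 0.1154, 0.0408]
tcp_rot: [-3.119, 0.372, -0.003]
wrist_force: [-2.1, 0.1, 6.5]
width: 0.18
grip_force: 50.0
```

Emit:
carry_out(series="0 0 0 0; 0 0 0 0; 0 0 0 0; 0 0 0 0; 0 0 0.02 0; 0 0 0.05 0; 0 0 0.05 0; 0 0 0.04 0; 0 0 0 0", jaw=-0.3)

```text
time: 39.48
tool_pos: [0.4701, 0.1158, 0.2038]
tcp_rot: [-3.117, 0.372, -0.013]
wrist_force: [0.4, 0.6, -0.6]
width: 0.352
grip_force: 0.0
```

Emit:
carry_out(series="-0.0045 -0.0443 0 9.8; -0.0045 -0.0443 0 9.8; -0.0045 -0.0443 0 9.8; -0.0045 -0.0443 0 9.8; -0.0045 -0.0443 0 9.8; -0.0045 -0.0443 0 9.8; -0.0045 -0.0443 0 9.8; -0.0045 -0.0443 0 9.8; -0.0045 -0.0443 0 9.8; -0.0045 -0.0443 0 9.9; 0 0 -0.06 0; 0 0 -0.035 0; 0 0 0 0; 0 0 0 0", jaw=0)

```text
time: 41.22
tool_pos: [0.4226, -0.328, 0.1049]
tcp_rot: [2.325, 2.112, 0.0]
wrist_force: [0.1, -1.1, 0.3]
width: 0.5
grip_force: 0.0
```

```bash
python3 - <<'E'
from st import *
stamps()
E
```

```text
top [409. 302.] ([424.9, -324.2], [16.1, 29.9], -7.9, 81)
scene [120. 282.] ([424.4, -328.5], [17.4, 33.8], -7.3, 127)
```

Emit:
carry_out(series="0.0015 0.001 -0.04 -1; 0 0 -0.023 0; 0 0 -0.01 0; 0 0 0 0; 0 0 0 0")

```text
time: 41.95
tool_pos: [0.4248, -0.3277, 0.033]
tcp_rot: [2.342, 2.09, 0.001]
wrist_force: [-0.2, -0.3, 0.1]
width: 0.496
grip_force: 0.0
```

Emit:
carry_out(series="0 0 0 0; 0 0 0 0; 0 0 0 0; 0 0 0 0; 0 0 0 0; 0 0 0.01 0; 0 0 0.05 0; 0 0 0.06 0; 0 0 0.05 0; 0 0 0 0", jaw=-1)

```text
time: 43.2
tool_pos: [0.4263, -0.329, 0.2074]
tcp_rot: [2.337, 2.085, 0.002]
wrist_force: [0.4, -0.2, 0.1]
width: 0.177
grip_force: 49.0
```

Emit:
carry_out(series="0.0006 0.0487 0 8.3; 0.0006 0.0487 0 8.3; 0.0006 0.0487 0 8.3; 0.0006 0.0487 0 8.3; 0.0006 0.0487 0 8.3; 0.0006 0.0487 0 8.3; 0.0006 0.0487 0 8.3; 0.0006 0.0487 0 8.3; 0.0006 0.0487 0 8.3; 0.0006 0.0487 0 8.2; 0 0 -0.05 0; 0 0 -0.045 0; 0 0 0 0; 0 0 0 0")

```text
time: 44.95
tool_pos: [0.4287, 0.1599, 0.1058]
tcp_rot: [-0.373, -3.117, 0.002]
wrist_force: [-0.4, -0.3, 0.6]
width: 0.18
grip_force: 49.6
```

Emit:
carry_out(series="0.002 -0.001 -0.04 0; 0 0 -0.016 0; 0 0 -0.006 0; 0 0 -0.003 0; 0 0 -0.002 0; 0 0 0 0; 0 0 0 0")

```text
time: 45.82
tool_pos: [0.4325, 0.1594, 0.041]
tcp_rot: [0.372, 3.118, 0.001]
wrist_force: [-1.8, -1.0, 6.4]
width: 0.175
grip_force: 50.7
```

Emit:
carry_out(series="0 0 0 0; 0 0 0 0; 0 0 0 0; 0 0 0 0; 0 0 0.02 0; 0 0 0.05 0; 0 0 0.05 0; 0 0 0.06 0; 0 0 0.04 0", jaw=-0.3)

```text
time: 46.95
tool_pos: [0.4327, 0.16, 0.2627]
tcp_rot: [0.372, 3.116, 0.004]
wrist_force: [0.7, 0.0, 0.8]
width: 0.348
grip_force: 0.0
```

Emit:
carry_out(series="0.0245 0.028 0.03 0; 0.0245 0.028 0 0; 0.0245 0.0285 0 0; 0.0245 0.0285 0 0; 0 0.005 0 0; 0 0 -0.05 0; 0 0 -0.055 0; 0 0 0 0; 0 0 0 0", jaw=-1)

```text
time: 48.08
tool_pos: [0.5303, 0.2774, 0.1862]
tcp_rot: [0.373, 3.118, 0.002]
wrist_force: [0.5, 0.3, 0.5]
width: -0.001
grip_force: 0.0
```

```bash
python3 - <<'E'
from h import *
a,d,P=snap("scene","s2"); b,d2,P2=snap("top","t2")
a=cv2.resize(a[90:300,200:400],None,fx=2,fy=2); b=cv2.resize(b[210:350,80:280],None,fx=2,fy=2)
o=np.zeros((420,800,3),np.uint8); o[:,:400]=a; o[:280,400:]=b
cv2.imwrite("pics/c2.png",cv2.convertScaleAbs(o,alpha=1.3,beta=10))
u=np.array([.235,.972]); n=np.array([-.972,.235])
Q=P2.reshape(-1,3); w=(Q[:,:2]-[.496,.1276]); x=w@u;y=w@n
m=(abs(x)<.062)&(abs(y)<.09)&(Q[:,2]>.015)&(Q[:,2]<.08)
A=np.c_[x,y,Q[:,2]][m]
for yc in(-.069,-.023,.023,.069):
    B=A[(abs(A[:,1]-yc)<.017)&(A[:,2]>.04)]; print(yc,len(B),B.mean(0).round(4) if len(B) else "", B[:,2].max().round(4) if len(B) else "")
E
```

```text
-0.069 85 [-0.0189 -0.0695  0.0493] 0.0549
-0.023 84 [ 0.0167 -0.0224  0.0494] 0.0547
0.023 88 [-0.018   0.023   0.0494] 0.0581
0.069 88 [0.0165 0.0678 0.0489] 0.0548
```

View pics/c2.png

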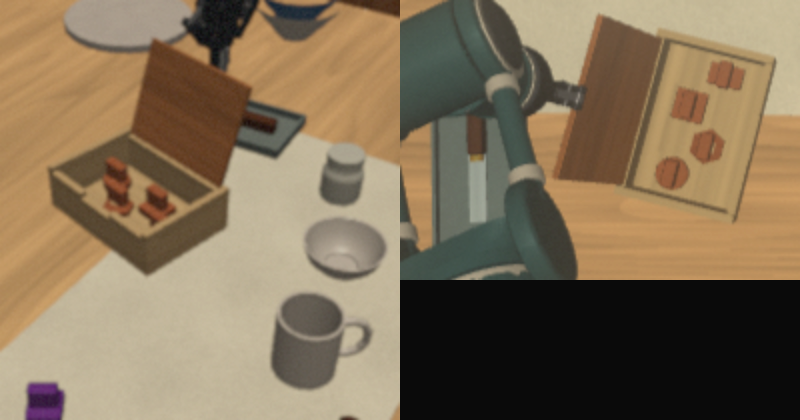

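Emit:
carry_out(series="-0.0038 -0.0158 0 0; -0.0038 -0.0158 0 0; -0.0038 -0.0158 0 0; -0.0038 -0.0158 0 0; -0.0032 -0.0133 -0.0013 0; -0.0032 -0.0133 -0.0013 0; -0.0031 -0.0126 -0.0048 0; -0.0031 -0.0126 -0.0048 0; -0.0027 -0.011 -0.008 0; -0.0027 -0.011 -0.008 0; 0 0 0 0; 0 0 0 0")

```text
time: 49.68
tool_pos: [0.4964, 0.1401, 0.156]
tcp_rot: [-0.373, -3.119, 0.0]
wrist_force: [-0.6, -0.3, 0.1]
width: 0.001
grip_force: 0.0
```

Emit:
carry_out(series="-0.0021 -0.0086 -0.0106 0; -0.0021 -0.0086 -0.0106 0; -0.0014 -0.0056 -0.0126 0; -0.0014 -0.0056 -0.0126 0; -0.0005 -0.0019 -0.009 0; -0.0005 -0.0019 -0.009 0; 0 0 0 0; 0 0 0 0")

```text
time: 50.68
tool_pos: [0.4887, 0.1081, 0.092]
tcp_rot: [0.372, 3.119, 0.0]
wrist_force: [0.4, -0.2, 1.1]
width: -0.004
grip_force: 0.0
```

Emit:
carry_out(series="0 0 -0.004 0; 0 0 -0.004 0; 0 0 -0.002 0; 0 0 0 0")

```text
time: 51.18
tool_pos: [0.4892, 0.1081, 0.0839]
tcp_rot: [0.372, 3.119, 0.0]
wrist_force: [-4.5, -0.9, 13.5]
width: 0.002
grip_force: 7.0
```

Emit:
carry_out(series="0 0 -0.001 0; 0 0 -0.001 0; 0 0 0 0; 0 0 0 0; 0 0 0 0")

```text
time: 51.8
tool_pos: [0.4892, 0.1082, 0.0837]
tcp_rot: [0.372, 3.119, 0.0]
wrist_force: [-11.0, -1.9, 27.5]
width: -0.0
grip_force: 13.3
```

Emit:
carry_out(series="0 0 0.02 0; 0 0 0.05 0; 0 0 0.06 0; 0 0.06 0.05 0; 0 0.06 0 0; 0 0.06 0 0; 0 0.06 0 0; 0 0 0 0; 0 0 0 0")

```text
time: 52.92
tool_pos: [0.4881, 0.3357, 0.2492]
tcp_rot: [-0.371, -3.119, 0.002]
wrist_force: [-0.0, -0.3, 1.0]
width: -0.0
grip_force: 0.0
```

```bash
python3 - <<'E'
from h import *
a,d,P=snap("scene","fin"); b,d2,P2=snap("top","fint")
a=cv2.resize(a[90:300,200:400],None,fx=2,fy=2); b=cv2.resize(b[210:350,80:280],None,fx=2,fy=2)
o=np.zeros((420,800,3),np.uint8); o[:,:400]=a; o[:280,400:]=b
cv2.imwrite("pics/c3.png",cv2.convertScaleAbs(o,alpha=1.3,beta=10))
u=np.array([.235,.972]); n=np.array([-.972,.235])
for P in(P,P2):
    Q=P.reshape(-1,3); w=(Q[:,:2]-[.496,.1276]); x=w@u;y=w@n
    m=(abs(x)<.07)&(abs(y)<.085)&(Q[:,2]>.03)&(Q[:,2]<.12); print(m.sum(),np.polyfit(x[m],Q[m,2],1).round(4),np.percentile(Q[m,2],[2,50,98]).round(4))
    k=(abs(Q[:,0]-.465)<.12)&(abs(Q[:,1]-.411)<.05)&(Q[:,2]<.06); print("tray max z",np.percentile(Q[k,2],99.5))
E
```

```text
1839 [-0.0008  0.0693] [0.067  0.0693 0.0718]
tray max z 0.030221620549132223
3913 [-0.0013  0.07  ] [0.0651 0.07   0.0747]
tray max z 0.032107176191225946
```

View pics/c3.png

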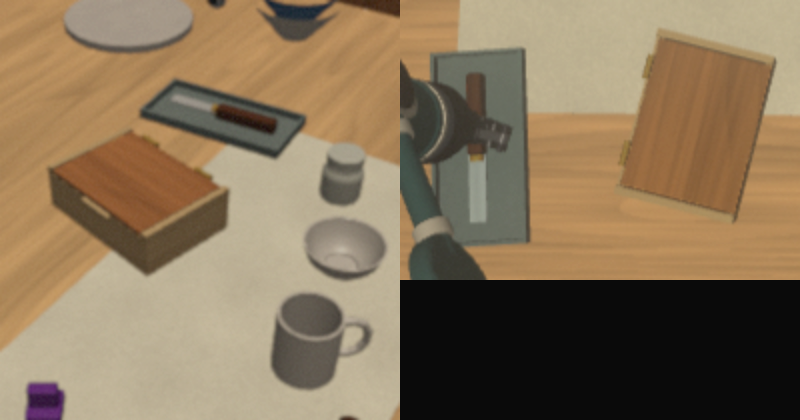

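The cover is shut level (slope about 0.001), and the knife lies flat in the tray.

```bash
python3 -c "
from workcell import bot
print(bot.finish_job())"
```

```text
the job is handed in; nothing more can be done
None
```

I handed the job in at about 53 s of the 210 s allowed: the cover was levered open with the knife, the knife laid flat in the tray, the four terracotta stamps stood upright in the box, and the cover pressed shut with over 13 N; the judge's verdict was not shown.

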